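# Cover the butter with its slate lid

## Task

Put the thin slate lid back on the butter dish. It lies sunk flush in the recess of the chopping board, where its sides cannot be gripped: press lightly on its top and slide it out over the open edge of the board until enough overhangs, pinch it there by its two long edges, lift it off and set it down gently and level on the dish, centred between the two raised ends, and let go. The slate cracks if it is pressed hard or dropped, and the dish and the other things on the counter must stay where they are.

Things in the scene. Friction and masses are not known exactly. Their poses are not given: they have to be found in the camera images.
- lid: loose dark grey slate tile, 130 (x) x 60 (y) x 6 mm, about 0.13 kg; origin at the centre of its underside. Starts in the board's recess, x along the board's x, top flush with the board's, near end 4 to 16 mm inside the open edge. Slides with friction about 0.3, less than fingertips on slate. It hardly yields (about 0.2 mm per 10 N). Cracks if pressed or knocked with over 30 N on the board, 50 N on the dish
- board: fixed pale wooden chopping board, 260 (x) x 200 (y) x 50 mm high; origin at the centre of its underside. In its top a 6 mm deep, 70 mm wide, 150 mm long recess with straight walls and a floor of thin hard felt, centred at y = +35 mm in the board's frame, open at the board's -x edge and closed at the other end; only the lid lies in it
- board_edge (a point): middle of the recess floor's open edge, 44 mm above the counter; axes as the board's: its -x points out over the edge, where the counter is free. The lid tips off when 65 mm of it overhangs
- dish: loose cream stoneware butter dish, 0.75 kg: trough 149 (x) x 48 (y) mm, side walls 55 mm high, butter below the rim; at each x end a 6 mm lip rises to 63 mm, 137 mm apart inside. The lid lies on the side walls between the lips (3.5 mm play at each end), standing out 6 mm on both sides, either end first. Origin at the centre of its underside
- dish_seat (a point): the middle of the dish's rim plane, 55 mm above its underside, axes as the dish's: the centre of the lid's underside belongs here
- ramekin: bystander on the board: white ramekin with berries, 68 mm across, 38 mm high; origin at the centre of its foot
- spoon: bystander on the board: a 130 mm spoon lying along the board's x, less than 25 mm high, on the half without the recess
- shaker: bystander: white salt shaker, 40 mm across, 85 mm high, between the board and the dish; origin at its foot
- carton: bystander: upright red carton, 40 x 85 x 160 mm, beyond the shaker; origin at its foot
There are look-alikes about, which are no part of the job. Several things look just like the dish: the one meant starts nearest to the robot's base. Of the things that look like the lid, the smaller one is meant.

How it is judged:
By the outcome, as a careful person would: the job done as asked, in the order asked, and still so for the second after the job is handed in, with the robot touching nothing.
It also fails if it takes over 58 s, if anything falls off the work surface, if the arm or the gripper's body presses on something with over 40 N, if the wrist force passes 120 N, or if a joint passes its speed limit or range.

## Robot

A 6-joint arm with a two-finger parallel gripper is mounted at the origin on the work surface. World frame = base frame: x ahead of the robot, y to its left, z up, the work surface at z = 0. Lengths are in m, angles in rad, forces in N, time in s.
With the tool pointing down it reaches from about 0.25 to 0.725 m from the base axis. Payload 4 kg.
Tool frame: the origin (TCP) lies at the very end of the fingers, on their centre line; the grasp point (between the pads) lies 19 mm behind it; z points along the fingers, y is the line along which they close (so a half turn about z gives the same grasp; the last joint's range is limited). The gripper opens to 85 mm and grips with 20 to 120 N. Pads are 22 mm wide; open, the fingers measure 114 mm over their backs; the gripper's body (76 mm by 85 mm) begins 54 mm behind the grasp point. The pads swing forward as they close: fully open they stand 13 mm farther back than shut.
Start: joints at [-1.157, 0.241, 0.005, 1.335, 0, 1.571], TCP at [0.201, -0.458, 0.231] pointing down, gripper open.
Joint ranges: [-2.72, 2.72], [-1.05, 1.87], [-1.09, 1.28], [-1.99, 2.15], [-1.42, 1.44], [-3.14, 3.14]. Speed limits (rad/s): [2.79, 2.79, 3.14, 3.14, 3.14, 3.14].

## Interface

Orientations are given as a unit quaternion [x, y, z, w].
In Python, from workcell import bot, vision, workorder, boxes_of gives the robot as it stands.
- The arm moves only by the tool send_rows, never from a script. Its argument "motion" is text: rows parted by semicolons, each of 5 numbers parted by spaces: the closure, from -1 (fully open) to 1 (shut), so that 0 is half open, then the shift along the tool's x, y, z in cm, then the turn about the tool's z in rad. In form: claw x y z twist; .... A call has 1 to 5 rows; each row is the pose to reach, as a shift and turn from the pose commanded when the call began, along the tool's axes at that moment; what a row does not reach only later rows make up. A row lasts 1/10 s, in which the tool goes at most 50 mm and 8.59 degrees, less where a joint would pass 70% of its speed; a pose out of reach is approached as far as the arm can. A call with a gripper value outside its range is refused whole. The fingers move at their own pace and stop on an object; the grip force is fixed at half the most. Time passes only in rows, so rows that repeat a pose let the fingers close. It gives the time, the measured TCP pose, the force, the opening and the grip force at its end, in the units of the state.
- bot.get_obs(): the state, without advancing time (a new reading comes with each control period).
- vision.camera(name): name is "scene" or "top" or "wrist"; returns the picture (384x512x3 uint8, red, green, blue); there is no depth.
- vision.camera_model(name): a dict with "fov_y" (degrees; the focal length in pixels is half the picture's height over the tangent of half this angle, whatever the lens; pixels are square), "cx", "cy" (the principal point, pixels), "world_from_camera" (4x4, takes a point from camera to world coordinates); the wrist camera has in their place "hand_eye" (4x4, takes a point from camera to tool coordinates, whose origin is the TCP and whose axes are the flange's). Camera axes: x right, y down, z forward; pixel columns grow to the right and rows downward; lengths in m; the calibration is good to about 2 mm. A picture is of the moment at which its call begins: read the wrist's pose just before it. camera_model takes no time and is no camera call.
- workorder.job_done(): hands the job in; it is judged then, once.
Trained networks look in the newest picture that a camera, given by its name, has taken for a name from the list of things; names that differ only in an ending like _2 or _b are one class to them, and where a whole thing is asked for, a point or a joint stands for the part that bears it (a point fixed in the world has none). Each returns a list of dicts, best first, with "conf" (0 to 1); they miss things now and then, are a little off and sometimes report something else, mostly with a low value. They report only what shows in the picture. A call takes as long as a camera call. They do not tell look-alikes from the thing itself.
- boxes_of(camera, target): "rect" ([centre column, centre row, width, height] in pixels, round what is visible of it).
The state is a dict: "clock": time; "joint_pos": joint angles; "joint_vel": joint speeds; "tau": joint torques, N m; "eef_pos": TCP position; "tool_rot": TCP orientation; "ft_force": force on the tool from outside, world axes, zero at the start; "ft_torque": the same for the moment, N m; "grip_width": finger opening in m; "grasp_force": force on a finger pad.
Only numpy, scipy, OpenCV 4.12 (cv2) and the standard library are available. Lean on these libraries where they do the work, as an engineer would, in place of code of your own. Each camera call takes 0.05 s, during which the arm holds its last target. There are 200 camera calls.

## Working session

There is one attempt and no reset: what is moved stays moved. The work goes in short steps, Python scripts to look and compute and a tool call to move; the robot and the scene stay as the last step left them, time stands still between calls to the robot, and variables do not carry over. Pictures are saved under pics/ and viewed, at most 10 in all, crops included, and the job is handed in when it is done.

Besides the shell and the picture viewer there is one more tool, called after ">>>" in YAML: its name, and indented under it one key for each argument. send_rows: Moves the arm, as the interface text tells. Its arguments: {"type":"object","properties":{"motion":{"type":"string"}},"required":["motion"]}

```bash
mkdir -p pics; ls; cat > h.py <<'E'
import numpy as np, cv2
from workcell import bot, vision, workorder, boxes_of
from scipy.spatial.transform import Rotation as R
def snap(n,f):
    o=bot.get_obs(); im=vision.camera(n); cv2.imwrite('pics/'+f,cv2.cvtColor(im,cv2.COLOR_RGB2BGR)); return o,im
def cam(n,o=None):
    m=vision.camera_model(n); f=192/np.tan(np.radians(m['fov_y'])/2)
    if 'hand_eye' in m:
        T=np.eye(4);T[:3,:3]=R.from_quat(o['tool_rot']).as_matrix();T[:3,3]=o['eef_pos'];T=T@np.array(m['hand_eye'])
    else: T=np.array(m['world_from_camera'])
    return f,m['cx'],m['cy'],T,m
def p2w(n,uv,z,o=None):
    f,cx,cy,T,_=cam(n,o); uv=np.atleast_2d(np.array(uv,float))
    d=np.c_[(uv[:,0]-cx)/f,(uv[:,1]-cy)/f,np.ones(len(uv))]@T[:3,:3].T
    return T[:3,3]+d*((z-T[2,3])/d[:,2])[:,None]
def w2p(n,P,o=None):
    f,cx,cy,T,_=cam(n,o); q=(np.atleast_2d(P)-T[:3,3])@T[:3,:3]
    return np.c_[cx+f*q[:,0]/q[:,2],cy+f*q[:,1]/q[:,2]]
E
python3 - <<'E'
from h import *
np.set_printoptions(precision=4,suppress=True)
for n in ['top','scene']:
    o,im=snap(n,n+'0.png')
    for t in ['lid','board','dish','ramekin','spoon','shaker','carton']:
        print(n,t,[([round(x) for x in b['rect']],round(b['conf'],2)) for b in boxes_of(n,t)])
print(o)
for n in ['top','scene','wrist']: print(vision.camera_model(n))
a=cv2.imread('pics/top0.png');cv2.imwrite('pics/top0b.png',cv2.resize(a,(800,600),interpolation=cv2.INTER_CUBIC))
E
```

```text
pics
top lid [([97, 234, 44, 72], 0.95), ([174, 242, 25, 50], 0.85), ([206, 237, 17, 53], 0.55), ([264, 175, 13, 21], 0.39)]
top board [([185, 221, 78, 99], 0.9)]
top dish [([340, 196, 37, 58], 0.76), ([408, 183, 51, 59], 0.76)]
top ramekin [([203, 181, 25, 24], 0.77)]
top spoon [([204, 237, 22, 51], 0.56), ([342, 195, 36, 61], 0.56)]
top shaker [([266, 174, 14, 22], 0.58)]
top carton [([270, 130, 34, 38], 0.94)]
scene lid [([320, 182, 22, 32], 0.86), ([378, 209, 35, 48], 0.81), ([222, 230, 36, 43], 0.46)]
scene board [([306, 199, 69, 79], 0.89)]
scene dish [([181, 183, 19, 49], 0.94), ([125, 184, 23, 48], 0.7)]
scene ramekin [([286, 209, 20, 22], 0.57)]
scene spoon [([290, 176, 18, 35], 0.79)]
scene shaker [([236, 209, 12, 21], 0.81)]
scene carton [([220, 230, 38, 48], 0.62)]
{'clock': 0.4, 'joint_pos': array([-1.157 ,  0.2408,  0.0048,  1.3352, -0.    ,  1.5708]), 'joint_vel': array([ 0.0011, -0.0036,  0.0018,  0.0015, -0.0007, -0.0001]), 'tau': array([ -0.0001, -37.1781,  25.233 ,   0.0053,  -0.0001,   0.    ]), 'eef_pos': array([ 0.201 , -0.4577,  0.2312]), 'tool_rot': array([ 0.
[... 326 characters left out ...]
4088],
       [-1.    ,  0.0065,  0.0033,  0.0314],
       [-0.0045, -0.1971, -0.9804,  1.1911],
       [ 0.    ,  0.    ,  0.    ,  1.    ]])}
{'fov_y': 46.013398025813046, 'cx': 255.6446730563485, 'cy': 192.4143002584383, 'world_from_camera': array([[-0.2656,  0.7877, -0.5558,  1.4448],
       [ 0.964 ,  0.2225, -0.1455,  0.2742],
       [ 0.0091, -0.5745, -0.8185,  1.2765],
       [ 0.    ,  0.    ,  0.    ,  1.    ]])}
{'fov_y': 69.19570042471277, 'cx': 260.82805371361184, 'cy': 192.3737478513692, 'hand_eye': array([[ 0.    , -0.9571, -0.2898,  0.0738],
       [ 1.    ,  0.0001, -0.0002,  0.    ],
       [ 0.0002, -0.2898,  0.9571, -0.142 ],
       [ 0.    ,  0.    ,  0.    ,  1.    ]])}
```

View pics/top0b.png

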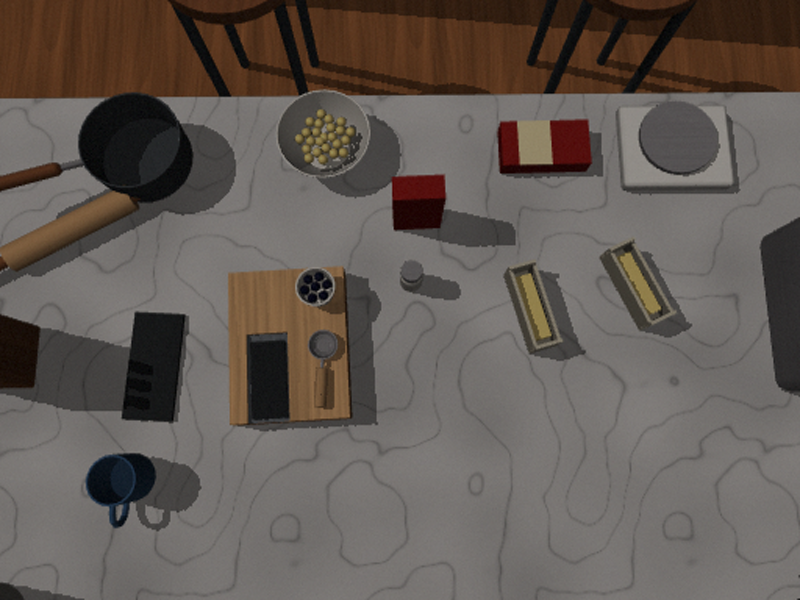

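View pics/scene0.png

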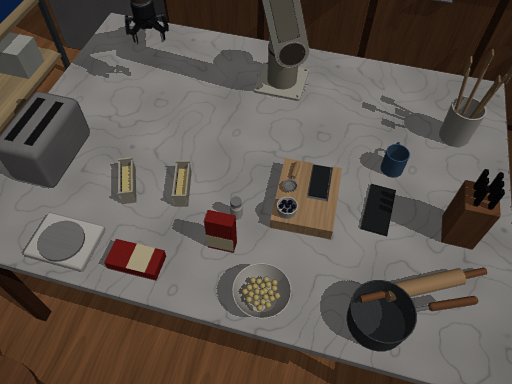

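Candidates for the lid (800x600 top view): the tile in the board's recess at (268,376), and the larger black block at (155,366). The smaller one, in the recess, is meant. Candidates for the dish: (535,307) and (638,283). I'll choose by distance to the base.

```bash
python3 - <<'E'
from h import *
np.set_printoptions(precision=4,suppress=True)
s=512/800
b=np.array([(228,273),(344,267),(350,417),(230,425)])*s
print('board',p2w('top',b,.05)); 
print('lid',p2w('top',np.array([(249,335),(287,335),(289,417),(251,421)])*s,.05))
d1=np.array([(508,268),(535,263),(563,345),(535,354)])*s
d2=np.array([(603,250),(631,242),(676,314),(650,325)])*s
for d in (d1,d2):
    P=p2w('top',d,.06); print('dish',P[:,:2],P.mean(0),np.linalg.norm(P.mean(0)[:2]))
print(p2w('top',np.array([(411,285)])*s,.0),p2w('top',np.array([(155,366)])*s,.0))
a=cv2.imread('pics/top0.png')
A=cv2.resize(a[165:280,140:235],(480,580),interpolation=cv2.INTER_CUBIC);B=cv2.resize(a[150:240,320:380],(320,480),interpolation=cv2.INTER_CUBIC)
B=cv2.copyMakeBorder(B,0,100,0,0,cv2.BORDER_CONSTANT);cv2.imwrite('pics/c1.png',np.hstack([A,B]))
E
```

```text
board [[0.6869 0.324  0.05  ]
 [0.6962 0.1226 0.05  ]
 [0.4392 0.1103 0.05  ]
 [0.4273 0.3096 0.05  ]]
lid [[0.578  0.2835 0.05  ]
 [0.5775 0.2187 0.05  ]
 [0.4398 0.2119 0.05  ]
 [0.4336 0.2749 0.05  ]]
dish [[ 0.69   -0.1605]
 [ 0.6986 -0.2073]
 [ 0.5561 -0.2477]
 [ 0.5413 -0.2   ]] [ 0.6215 -0.2038  0.06  ] 0.6540780511824894
dish [[ 0.7209 -0.3258]
 [ 0.7349 -0.3752]
 [ 0.6078 -0.4419]
 [ 0.5892 -0.3964]] [ 0.6632 -0.3848  0.06  ] 0.76679995473442
[[0.6746 0.0054 0.    ]] [[0.5312 0.4586 0.    ]]
```

View pics/c1.png

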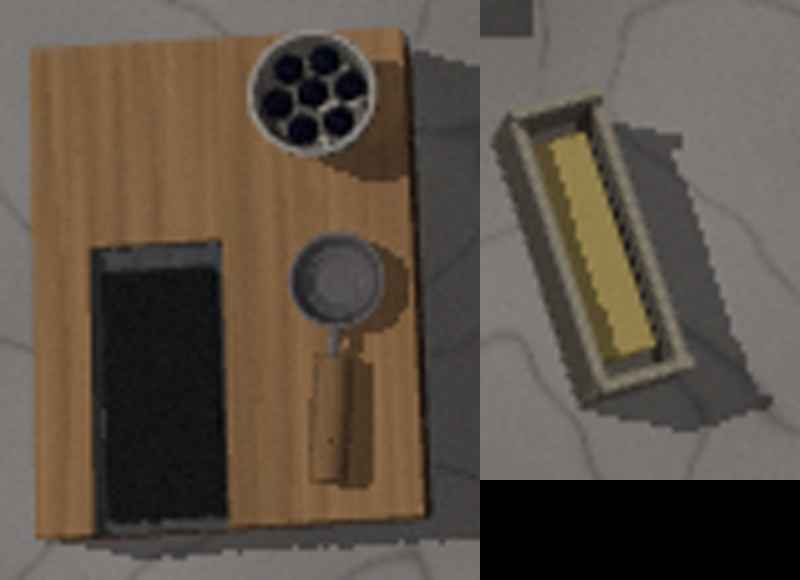

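The recess tile is the lid: in the crop it lies at about (160,395), smaller than the black block and with felt showing at its far end. The dish meant is the left one, 0.65 m from the base against 0.77 m. Next I move the wrist camera over the board, turning toward yaw π to keep joint 6 in range.

>>> send_rows:
  motion: "-1 4 -4 0 -0.15; -1 8 -7.5 0 -0.3; -1 12 -11 0 -0.45; -1 15 -14.5 0 -0.6; -1 18 -17 0 -0.75"

```text
clock: 1.3
eef_pos: [0.2974, -0.2278, 0.2315]
tool_rot: [0.834, 0.552, 0.0, 0.0]
ft_force: [1.5, -0.9, 0.2]
grip_width: 0.0853
grasp_force: 0.0
```

```bash
cat >> h.py <<'E'
def go(p,yaw=None):
    "print shift in tool axes (cm) and twist to world point p, tool-x yaw"
    o=bot.get_obs(); M=R.from_quat(o['tool_rot']).as_matrix(); y0=np.arctan2(M[1,0],M[0,0])
    tw=0 if yaw is None else -((yaw-y0+np.pi)%(2*np.pi)-np.pi)
    print('clock',o['clock'],'pos',o['eef_pos'].round(4),'yaw',y0.round(4),'j',o['joint_pos'].round(2),'F',o['ft_force'].round(2),'w',round(o['grip_width'],4))
    print('shift cm',(M.T@(np.array(p)-o['eef_pos'])*100).round(2),'twist',round(tw,4))
E
python3 -c "
from h import *
go((.5,.25,.23),np.pi+.05)"
```

```text
clock 1.3 pos [ 0.2974 -0.2278  0.2315] yaw 1.1691 j [-0.65 -0.01 -0.28  1.3   0.    1.32] F [ 1.51 -0.86  0.19] w 0.0853
shift cm [ 5.19e+01 -4.00e-02  1.50e-01] twist -2.0225
```

>>> send_rows:
  motion: "-1 5 0 0 -0.15; -1 10 0 0 -0.3; -1 15 0 0 -0.45; -1 20 0 0 -0.6; -1 25 0 0 -0.75"

```text
clock: 1.8
eef_pos: [0.3969, 0.0019, 0.2317]
tool_rot: [0.573, 0.819, 0.0, 0.001]
ft_force: [0.9, -0.7, 1.0]
grip_width: 0.0856
grasp_force: 0.0
```

```bash
python3 -c "
from h import *
go((.5,.25,.23),np.pi+.05)"
```

```text
clock 1.8 pos [0.3969 0.0019 0.2317] yaw 1.9202 j [ 0.    0.03 -0.24  1.3  -0.    1.23] F [ 0.86 -0.73  0.98] w 0.0856
shift cm [19.79 18.18  0.18] twist -1.2714
```

>>> send_rows:
  motion: "0 4 4 0 -0.15; 1 8 8 0 -0.3; 1 12 12 0 -0.45; 1 16 16 0 -0.6; 1 19.8 18.2 0 -0.75"

```text
clock: 2.3
eef_pos: [0.4969, 0.2306, 0.2312]
tool_rot: [0.234, 0.972, 0.0, 0.0]
ft_force: [1.0, -1.1, 0.3]
grip_width: 0.0123
grasp_force: 0.0
```

>>> send_rows:
  motion: "1 0 0 0 -0.15; 1 0 0 0 -0.3; 1 0 0 0 -0.45; 1 0 0 0 -0.52; 1 0 0 0 -0.52"

```text
clock: 2.8
eef_pos: [0.4958, 0.2287, 0.2312]
tool_rot: [-0.021, 1.0, -0.0, -0.0]
ft_force: [-0.5, 0.1, 1.1]
grip_width: 0.0001
grasp_force: 0.0
```

```bash
python3 -c "
from h import *
o,im=snap('wrist','w1.png')
go((.5,.25,.23),np.pi+.05)
a=cv2.imread('pics/w1.png');cv2.imwrite('pics/w1b.png',cv2.resize(a,(800,600),interpolation=cv2.INTER_CUBIC))
e=np.array((.431,.245))
print(w2p('wrist',[(.431,.245,.044)],o)*800/512)
import pickle;pickle.dump(o,open('w1.pkl','wb'))"
```

```text
clock 2.85 pos [0.4958 0.2286 0.2313] yaw -3.1008 j [ 0.43  0.33  0.13  1.37 -0.    0.39] F [-0.53  0.2   0.5 ] w 0.0
shift cm [-0.5   2.12  0.13] twist -0.0092
[[433.54774369 183.2263479 ]]
```

View pics/w1b.png

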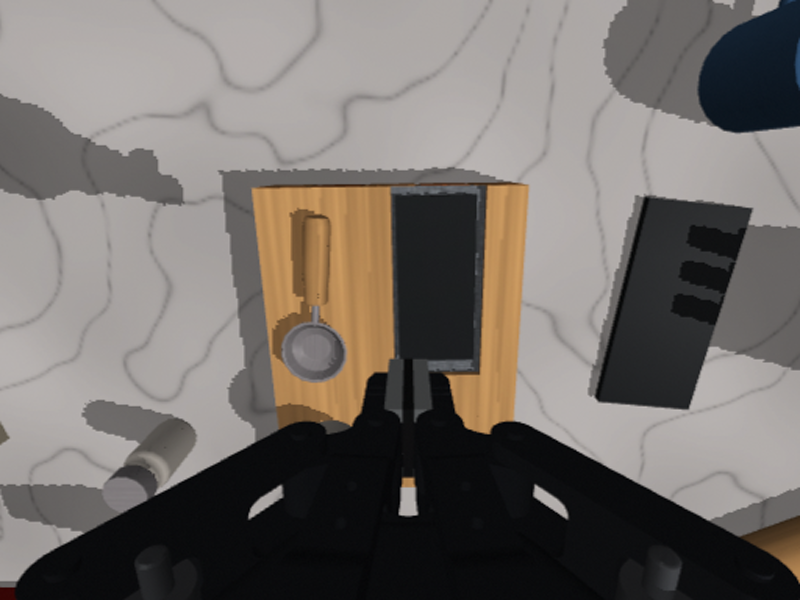

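In this view the lid is the dark rectangle from (397,194) to (477,193) at its near end and from (398,362) to (473,361) at its far end. The recess opens at row 185, and the black scale at (675,305) is the larger look-alike.

```bash
python3 - <<'E'
from h import *
import pickle
o=pickle.load(open('w1.pkl','rb'))
np.set_printoptions(precision=4,suppress=True)
s=.64
L=p2w('wrist',np.array([(397,194),(477,193),(473,361),(398,362)])*s,.05,o);print(L,L.mean(0))
print('recess mouth,far',p2w('wrist',np.array([(392,187),(487,185),(480,373)])*s,.05,o))
B=p2w('wrist',np.array([(253,186),(528,184),(518,400),(271,400)])*s,.05,o);print('board',B)
v=B[1]-B[0];print('yaw from mouth',np.arctan2(-v[0],v[1]),np.linalg.norm(v))
for a,b in((0,3),(1,2)):
  for X in(L,B):
    d=X[b]-X[a];print(np.arctan2(d[1],d[0]))
E
```

```text
[[0.4395 0.2187 0.05  ]
 [0.4363 0.2764 0.05  ]
 [0.5683 0.2848 0.05  ]
 [0.5718 0.2242 0.05  ]] [0.504 0.251 0.05 ]
recess mouth,far [[0.4347 0.2149 0.05  ]
 [0.4305 0.2831 0.05  ]
 [0.5787 0.2915 0.05  ]]
board [[0.4382 0.1151 0.05  ]
 [0.4285 0.3124 0.05  ]
 [0.602  0.3253 0.05  ]
 [0.6108 0.1197 0.05  ]]
yaw from mouth 0.04924607779020827 0.19763069518868456
0.04134696572678822
0.026814099680129464
0.0636942232238527
0.07404122562876915
```

```bash
python3 -c "
from h import *
go((.521,.252,.056),np.pi+.05)"
```

```text
clock 2.85 pos [0.4958 0.2286 0.2313] yaw -3.1008 j [ 0.43  0.33  0.13  1.37 -0.    0.39] F [-0.53  0.2   0.5 ] w 0.0
shift cm [-2.61  2.23 17.52] twist -0.0092
```

>>> send_rows:
  motion: "1 -2.6 2.2 4.5 -0.01; 1 -2.6 2.2 9 -0.01; 1 -2.6 2.2 13.5 -0.01; 1 -2.6 2.2 16.5 -0.01; 1 -2.6 2.2 17.3 -0.01"

```text
clock: 3.35
eef_pos: [0.5179, 0.2501, 0.054]
tool_rot: [-0.025, 1.0, -0.002, -0.004]
ft_force: [0.2, -1.5, 0.2]
grip_width: -0.0001
grasp_force: 0.0
```

>>> send_rows:
  motion: "1 0 0 0.1 0; 1 0 0 0.2 0; 1 0 0 0.3 0; 1 0 0 0.4 0; 1 0 0 0.4 0"

```text
clock: 3.85
eef_pos: [0.5216, 0.252, 0.0555]
tool_rot: [-0.026, 1.0, 0.0, 0.001]
ft_force: [-0.1, -0.0, -0.3]
grip_width: 0.0006
grasp_force: 0.0
```

>>> send_rows:
  motion: "1 0 0 0.05 0; 1 0 0 0.1 0; 1 0 0 0.15 0; 1 0 0 0.15 0; 1 0 0 0.15 0"

```text
clock: 4.35
eef_pos: [0.5209, 0.2517, 0.0527]
tool_rot: [-0.026, 1.0, -0.0, -0.0]
ft_force: [-0.5, 0.1, 0.0]
grip_width: 0.0001
grasp_force: 0.0
```

>>> send_rows:
  motion: "1 0 0 0.05 0; 1 0 0 0.1 0; 1 0 0 0.15 0; 1 0 0 0.15 0; 1 0 0 0.15 0"

```text
clock: 4.85
eef_pos: [0.5209, 0.2517, 0.0513]
tool_rot: [-0.026, 1.0, 0.0, -0.0]
ft_force: [-0.2, 0.3, 0.3]
grip_width: 0.0005
grasp_force: 0.0
```

Commanded about 0.0513, still free. I'll continue in fine steps.

>>> send_rows:
  motion: "1 0 0 0.04 0; 1 0 0 0.08 0; 1 0 0 0.08 0"

```text
clock: 5.15
eef_pos: [0.5209, 0.2517, 0.0504]
tool_rot: [-0.026, 1.0, -0.0, -0.0]
ft_force: [0.3, 0.7, 0.3]
grip_width: 0.0002
grasp_force: 0.0
```

>>> send_rows:
  motion: "1 0 0 0.04 0; 1 0 0 0.04 0; 1 0 0 0.04 0"

```text
clock: 5.45
eef_pos: [0.5209, 0.2517, 0.0501]
tool_rot: [-0.026, 1.0, 0.0, 0.0]
ft_force: [-0.2, -0.6, 0.4]
grip_width: -0.0001
grasp_force: 0.0
```

>>> send_rows:
  motion: "1 0 0 0.03 0; 1 0 0 0.03 0; 1 0 0 0.03 0"

```text
clock: 5.75
eef_pos: [0.5209, 0.2517, 0.05]
tool_rot: [-0.026, 1.0, 0.0, 0.0]
ft_force: [-0.6, -0.8, 1.9]
grip_width: 0.0002
grasp_force: 1.3
```

>>> send_rows:
  motion: "1 0 0 0.03 0; 1 0 0 0.03 0; 1 0 0 0.03 0"

```text
clock: 6.05
eef_pos: [0.5209, 0.2517, 0.05]
tool_rot: [-0.026, 1.0, 0.0, 0.0]
ft_force: [-2.0, -0.2, 4.6]
grip_width: -0.0
grasp_force: 2.7
```

>>> send_rows:
  motion: "1 0 0 0.05 0; 1 0 0 0.05 0; 1 0.2 0 0.05 0; 1 0.5 0 0.05 0; 1 0.8 0 0.05 0"

```text
clock: 6.55
eef_pos: [0.5144, 0.2519, 0.05]
tool_rot: [-0.026, 1.0, 0.001, 0.002]
ft_force: [1.5, 0.5, 6.0]
grip_width: 0.0002
grasp_force: 2.7
```

>>> send_rows:
  motion: "1 0.3 0 0 0; 1 0.6 0 0 0; 1 0.9 0 0 0; 1 1.2 0 0 0; 1 1.2 0 0 0"

```text
clock: 7.05
eef_pos: [0.5018, 0.2512, 0.0499]
tool_rot: [-0.026, 1.0, 0.001, 0.001]
ft_force: [0.7, -0.5, 6.6]
grip_width: 0.0001
grasp_force: 3.1
```

```bash
python3 -c "
from h import *
o,im=snap('wrist','w2.png')
np.set_printoptions(precision=4,suppress=True)
go((.521,.252,.056),np.pi+.05)
print(w2p('wrist',[(.433,.249,.05)],o))
u=np.array([np.cos(.05),np.sin(.05)]);f,cx,cy,T,_=cam('wrist',o)
q=w2p('wrist',[np.r_[np.array([.433,.249])+t*u,.05] for t in np.arange(-.06,.06,.0005)],o)
g=cv2.cvtColor(im,cv2.COLOR_RGB2GRAY)
print([int(g[int(round(r)),int(round(c))]) if 0<=r<384 else -1 for c,r in q])
"
```

```text
clock 7.1 pos [0.5018 0.2513 0.0499] yaw -3.0893 j [ 0.46  0.5  -0.12  0.95  0.    0.41] F [ 0.99 -0.5   6.25] w -0.0001
shift cm [-1.92 -0.03 -0.6 ] twist 0.0023
[[263.524  118.5643]]
[-1, -1, -1, -1, -1, -1, -1, -1, -1, -1, -1, -1, -1, -1, -1, -1, -1, -1, -1, -1, 215, 216, 216, 216, 216, 216, 216, 215, 216, 218, 217, 218, 218, 218, 218, 218, 219, 218, 218, 218, 218, 218, 218, 218, 218, 219, 218, 219, 220, 220, 220, 220, 221, 220, 220, 221, 221, 220, 221, 221, 222, 221, 221, 222, 221, 222, 222, 222, 222, 222, 222, 222, 222, 222, 223, 223, 223, 223, 223, 223, 222, 223, 223, 223, 223, 223, 223, 223, 223, 223, 223, 223, 223, 218, 46, 46, 45, 45, 45, 45, 46, 45, 46, 46, 44, 45, 44, 45, 44, 45, 45, 44, 45, 44, 44, 44, 44, 44, 44, 43, 44, 43, 43, 43, 43, 43, 43, 43, 43, 43, 43, 43, 43, 43, 42, 42, 43, 42, 42, 43, 43, 43, 43, 42, 42, 42, 41, 42, 41, 42, 42, 41, 42, 41, 42, 42, 41, 41, 41, 41, 41, 41, 41, 41, 41, 41, 41, 42, 40, 40, 40, 41, 40, 40, 41, 41, 40, 40, 40, 41, 41, 40, 40, 40, 40, 41, 40, 41, 41, 41, 41, 40, 40, 41, 40, 40, 41, 41, 40, 40, 41, 40, 40, 40, 40, 40, 40, 40, 40, 39, 39, 40, 40, 40, 40, 40, 39, 39, 40, 39, 39, 39, 40, 40, 40, 40, 40, 40, 39, 39, 38, 25, 25, 25, 24, 23, 24, 24, 20, 20]
```

The lid is following: its end is now about 13.5 mm past the edge. It needs about 37 mm more.

>>> send_rows:
  motion: "1 0.3 0 0 0; 1 0.7 0 0 0; 1 1.1 0 0 0; 1 1.5 0 0 0; 1 1.8 0 0 0"

```text
clock: 7.6
eef_pos: [0.4843, 0.2503, 0.0499]
tool_rot: [-0.026, 1.0, 0.001, 0.002]
ft_force: [2.8, -0.6, 4.8]
grip_width: -0.0001
grasp_force: 2.7
```

>>> send_rows:
  motion: "1 0.4 0 0 0; 1 0.8 0 0 0; 1 1.2 0 0 0; 1 1.6 0 0 0; 1 1.6 0 0 0"

```text
clock: 8.1
eef_pos: [0.4677, 0.2495, 0.0499]
tool_rot: [-0.026, 1.0, 0.001, 0.001]
ft_force: [0.7, -0.4, 6.6]
grip_width: -0.0004
grasp_force: 3.3
```

```bash
python3 -c "
from h import *
go((.521,.252,.056),np.pi+.05)"
```

```text
clock 8.1 pos [0.4677 0.2495 0.0499] yaw -3.0892 j [ 0.49  0.45 -0.21  0.92  0.    0.44] F [ 0.7  -0.45  6.57] w -0.0004
shift cm [-5.34 -0.03 -0.6 ] twist 0.0024
```

>>> send_rows:
  motion: "1 0.3 0 0 0; 1 0.3 0 0 0; 1 0.3 0 -0.5 0; 1 0.3 0 -2 0; 1 0.3 0 -5 0"

```text
clock: 8.6
eef_pos: [0.4611, 0.2474, 0.0967]
tool_rot: [-0.026, 1.0, -0.002, -0.004]
ft_force: [0.9, 0.7, 0.4]
grip_width: 0.0001
grasp_force: 0.0
```

>>> send_rows:
  motion: "0 0 0 -5 0; -1 0 0 -9 0; -1 0 0 -9 0; -1 0 0 -9 0; -1 0 0 -9 0"

```text
clock: 9.1
eef_pos: [0.4627, 0.2482, 0.1873]
tool_rot: [-0.026, 1.0, -0.001, -0.002]
ft_force: [-0.7, -1.0, -0.8]
grip_width: 0.0724
grasp_force: 0.0
```

```bash
python3 -c "
from h import *
o,im=snap('wrist','w3.png')
go((.41,.248,.15),np.pi+.05)
a=cv2.imread('pics/w3.png');cv2.imwrite('pics/w3b.png',cv2.resize(a,(800,600),interpolation=cv2.INTER_CUBIC))
import pickle;pickle.dump(o,open('w3.pkl','wb'))"
```

```text
clock 9.15 pos [0.4626 0.248  0.187 ] yaw -3.0894 j [ 0.49  0.32 -0.01  1.25  0.    0.44] F [-0.11  0.19  0.29] w 0.0791
shift cm [5.24 0.28 3.72] twist 0.0022
```

View pics/w3b.png

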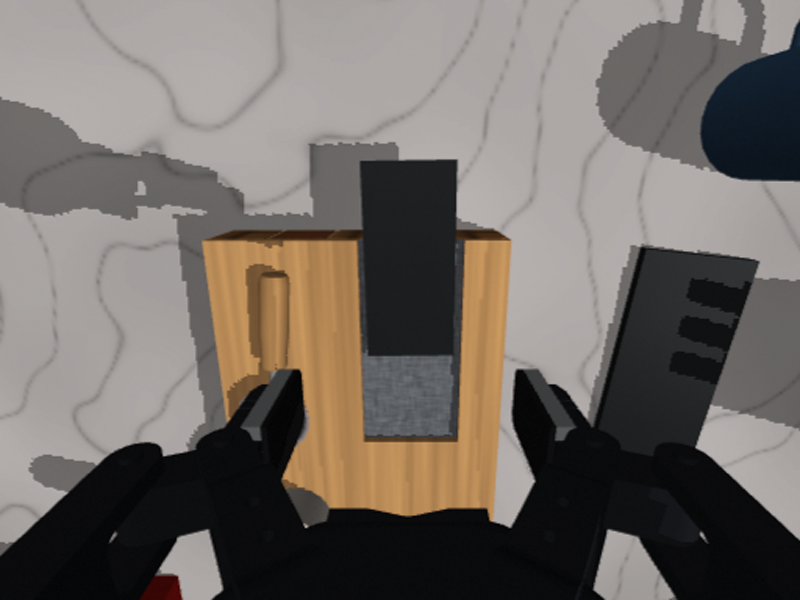

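The lid overhangs well. Its near end is at (361,161)–(457,160), its far end at (367,355)–(453,354), and the board edge is at row 239.

```bash
python3 - <<'E'
from h import *
import pickle
o=pickle.load(open('w3.pkl','rb'))
np.set_printoptions(precision=4,suppress=True)
L=p2w('wrist',np.array([(361,161),(457,160),(453,354),(367,355)])*.64,.05,o);print(L,L.mean(0))
print('edge',p2w('wrist',np.array([(205,240),(510,238)])*.64,.05,o))
near=L[:2].mean(0);far=L[2:].mean(0);d=far-near;y=np.arctan2(d[1],d[0]);print('len',np.linalg.norm(d),'yaw',y)
c=L.mean(0); u=np.array([np.cos(.05),np.sin(.05),0]); 
for yy in (y,.05):
    g=c-.036*np.array([np.cos(yy),np.sin(yy),0]); print('grasp',g); g[2]=.1;go(g,np.pi+yy)
E
```

```text
[[0.3853 0.2154 0.05  ]
 [0.3816 0.274  0.05  ]
 [0.5098 0.2821 0.05  ]
 [0.5138 0.2224 0.05  ]] [0.4476 0.2485 0.05  ]
edge [[0.439  0.1161 0.05  ]
 [0.4274 0.3121 0.05  ]]
len 0.12860225221761598 yaw 0.05867617680637725
grasp [0.4117 0.2464 0.05  ]
clock 9.15 pos [0.4626 0.248  0.187 ] yaw -3.0894 j [ 0.49  0.32 -0.01  1.25  0.    0.44] F [-0.11  0.19  0.29] w 0.0791
shift cm [5.06 0.11 8.72] twist -0.0065
grasp [0.4117 0.2467 0.05  ]
clock 9.15 pos [0.4626 0.248  0.187 ] yaw -3.0894 j [ 0.49  0.32 -0.01  1.25  0.    0.44] F [-0.11  0.19  0.29] w 0.0791
shift cm [5.06 0.15 8.72] twist 0.0022
```

>>> send_rows:
  motion: "-1 2.6 0.1 2 0; -1 5.2 0.1 4 0; -1 5.2 0.1 7 0; -1 5.2 0.1 7 0; -1 5.2 0.1 7 0"

```text
clock: 9.65
eef_pos: [0.4112, 0.2465, 0.1181]
tool_rot: [-0.026, 1.0, -0.001, -0.001]
ft_force: [0.2, -0.5, -0.0]
grip_width: 0.0852
grasp_force: 0.0
```

>>> send_rows:
  motion: "-1 0 0 2 0; -1 0 0 4 0; -1 0 0 6.5 0; -1 0 0 9.3 0; -1 0 0 9.3 0"

```text
clock: 10.15
eef_pos: [0.4108, 0.246, 0.0241]
tool_rot: [-0.026, 1.0, -0.001, -0.002]
ft_force: [-0.6, 0.1, 0.6]
grip_width: 0.085
grasp_force: 0.0
```

```bash
python3 -c "
from h import *
o,im=snap('wrist','w4.png')
go((.4107,.2465,.024),np.pi+.054)
"
```

```text
clock 10.2 pos [0.4118 0.2466 0.0257] yaw -3.0898 j [ 0.54  0.4  -0.36  0.81 -0.    0.49] F [ 0.46  0.91 -0.39] w 0.0853
shift cm [ 0.11 -0.01  0.17] twist -0.0022
```

View pics/w4.png

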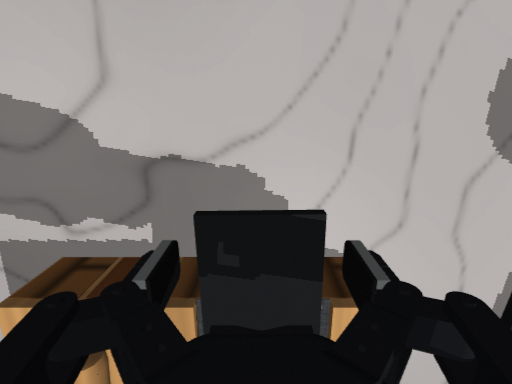

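The lid (columns 195–326) sits centred between the open fingers (180 and 343), clear of the board edge. Closing.

>>> send_rows:
  motion: "0 0 0 0 0; 0.3 0 0 0 0; 1 0 0 0 0; 1 0 0 0 0; 1 0 0 0 0"

```text
clock: 10.7
eef_pos: [0.4137, 0.2479, 0.028]
tool_rot: [-0.026, 1.0, 0.001, 0.002]
ft_force: [-0.4, -0.0, 5.8]
grip_width: 0.0582
grasp_force: 62.9
```

>>> send_rows:
  motion: "1 0 0 0 0; 1 0 0 -0.1 0; 1 0 0 -0.3 0; 1 0 0 -0.6 0; 1 0 0 -0.9 0"

```text
clock: 11.2
eef_pos: [0.4116, 0.2468, 0.035]
tool_rot: [-0.026, 1.0, -0.0, -0.0]
ft_force: [-0.5, -0.0, -1.1]
grip_width: 0.0582
grasp_force: 64.2
```

Lid held, with about 1.1 N showing as its weight. Now lift, then carry it toward the dish turned side-on, so the wrist camera can see past the lid.

>>> send_rows:
  motion: "1 0 0 -2 0; 1 0 0 -5 0; 1 0 0 -9 0; 1 0 0 -13 0; 1 0 0 -17 0"

```text
clock: 11.7
eef_pos: [0.4114, 0.2467, 0.2065]
tool_rot: [-0.026, 1.0, -0.0, -0.0]
ft_force: [0.7, 1.4, -1.5]
grip_width: 0.0584
grasp_force: 64.6
```

```bash
python3 -c "
from h import *
go((.603,-.136,.215),-1.30)
"
```

```text
clock 11.7 pos [0.4114 0.2467 0.2065] yaw -3.0893 j [ 0.54  0.21 -0.09  1.26  0.    0.49] F [ 0.67  1.4  -1.5 ] w 0.0584
shift cm [-17.13 -39.22  -0.85] twist -1.7893
```

>>> send_rows:
  motion: "1 -1.2 -2.5 -0.8 -0.12; 1 -2.6 -6 -0.8 -0.26; 1 -4 -9.5 -0.8 -0.4; 1 -5.5 -13 -0.8 -0.54; 1 -7 -16 -0.8 -0.68"

```text
clock: 12.2
eef_pos: [0.4903, 0.0892, 0.213]
tool_rot: [-0.36, 0.933, -0.0, -0.0]
ft_force: [0.7, -1.1, -0.6]
grip_width: 0.0585
grasp_force: 64.6
```

```bash
python3 -c "
from h import *
go((.603,-.136,.215),-1.30)
"
```

```text
clock 12.2 pos [0.4903 0.0892 0.213 ] yaw -2.404 j [ 0.18  0.25 -0.04  1.29 -0.   -0.56] F [ 0.74 -1.15 -0.63] w 0.0585
shift cm [  6.8  -24.24  -0.2 ] twist -1.104
```

>>> send_rows:
  motion: "1 1 -3.5 -0.2 -0.14; 1 2 -7 -0.2 -0.28; 1 3 -10.5 -0.2 -0.42; 1 4 -14 -0.2 -0.56; 1 5 -17.5 -0.2 -0.7"

```text
clock: 12.7
eef_pos: [0.5702, -0.0741, 0.2148]
tool_rot: [-0.659, 0.753, 0.0, -0.0]
ft_force: [0.4, 0.1, -0.7]
grip_width: 0.0583
grasp_force: 64.6
```

```bash
python3 -c "
from h import *
go((.603,-.136,.215),-1.30)
"
```

```text
clock 12.7 pos [ 0.5702 -0.0741  0.2148] yaw -1.7037 j [-0.13  0.4   0.18  1.36  0.   -1.57] F [ 0.41  0.1  -0.72] w 0.0583
shift cm [ 5.7  -4.07 -0.03] twist -0.4037
```

>>> send_rows:
  motion: "1 2.5 -2 0 -0.14; 1 4.5 -3.4 0 -0.28; 1 5.7 -4.1 0 -0.4; 1 5.7 -4.1 0 -0.4; 1 5.7 -4.1 0 -0.4"

```text
clock: 13.2
eef_pos: [0.6023, -0.1346, 0.2145]
tool_rot: [0.792, -0.61, -0.001, 0.0]
ft_force: [0.1, 1.4, -1.4]
grip_width: 0.0586
grasp_force: 64.6
```

```bash
python3 -c "
from h import *
o,im=snap('wrist','w5.png')
go((.603,-.136,.215),-1.30)
a=cv2.imread('pics/w5.png');cv2.imwrite('pics/w5b.png',cv2.resize(a,(800,600),interpolation=cv2.INTER_CUBIC))
import pickle;pickle.dump(o,open('w5.pkl','wb'))"
```

```text
clock 13.25 pos [ 0.6022 -0.1341  0.2147] yaw -1.3111 j [-0.22  0.49  0.32  1.4   0.   -2.05] F [-0.21 -0.08 -1.28] w 0.0585
shift cm [ 0.2  -0.02 -0.03] twist -0.0111
```

View pics/w5b.png

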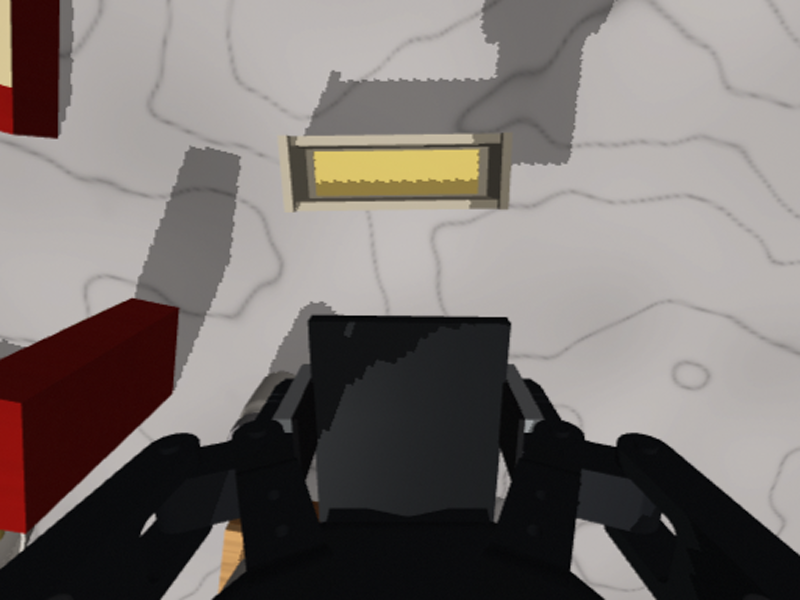

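The dish spans (279,137) to (510,208). The held lid's near end is at (309,318)–(510,319), level and centred in the pads. One enlarged crop for precise corners.

```bash
python3 -c "
import cv2,numpy as np
a=cv2.imread('pics/w5.png')
A=cv2.resize(a[80:140,175:333],None,fx=5,fy=5,interpolation=cv2.INTER_CUBIC);B=cv2.resize(a[198:250,188:346],None,fx=5,fy=5,interpolation=cv2.INTER_CUBIC)
B=cv2.convertScaleAbs(B,alpha=1.5,beta=30)
cv2.imwrite('pics/c5.png',np.vstack([A,B]))"
```

```text
(no output)
```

View pics/c5.png

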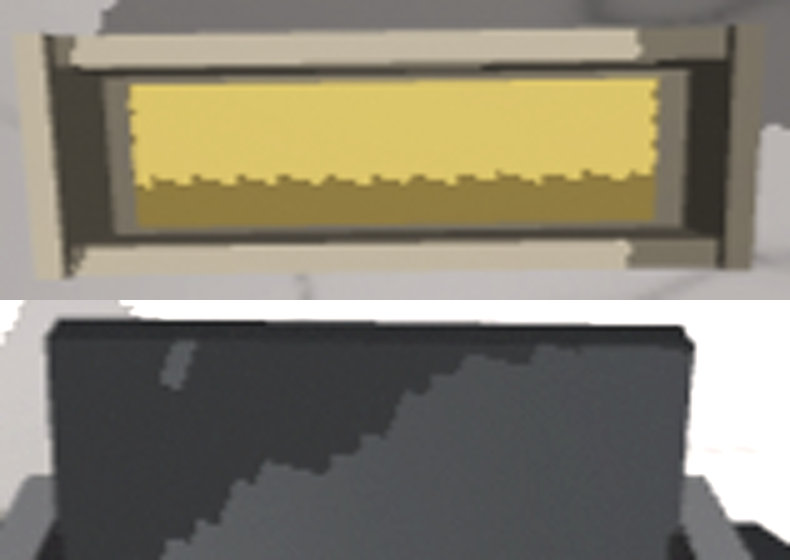

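```bash
python3 - <<'E'
from h import *
import pickle
o=pickle.load(open('w5.pkl','rb'))
np.set_printoptions(precision=4,suppress=True)
f,cx,cy,T,m=cam('wrist',o);H=np.array(m['hand_eye'])
nat=lambda a,x0,y0:np.array(a,float)/5-.4+np.array([x0,y0])
D=p2w('wrist',nat([(43,35),(66,277),(721,268),(733,27)],175,80),.063,o)
print(D); near=D[2:].mean(0);far=D[:2].mean(0);
d=far-near;c=(near+far)/2;ye=np.arctan2(d[1],d[0]);print('c',c,'len',np.linalg.norm(d),'yaw',ye, [np.arctan2(*(-(v)[[0]]/v[[1]]).tolist(),1) for v in (D[0]-D[1],D[3]-D[2])])
# side-wall rim lines (z=.055) outer
W=p2w('wrist',nat([(75,38),(640,29),(75,275),(630,268)],175,80),.055,o);print('rim',W)
im=cv2.cvtColor(cv2.imread('pics/w5.png'),cv2.COLOR_BGR2GRAY)
def pt(l,r,row):
    dz=f*.060/(r-l); p=np.array([((l+r)/2-cx)/f,(row-cy)/f,1])*dz
    return H[:3,:3]@p+H[:3,3]
P=nat([(50,340-300),(692,348-300)],188,198);print(P,'near top edge in tool',pt(P[0,0],P[1,0],P[:,1].mean()), 'slope rad',(P[1,1]-P[0,1])/(P[1,0]-P[0,0]))
P=nat([(55,20),(686,27)],188,198);print('near bottom edge in tool',pt(P[0,0],P[1,0],P[:,1].mean()))
for z in (-.025,-.022,-.019):
    TT=np.eye(4);TT[:3,:3]=R.from_quat(o['tool_rot']).as_matrix();TT[:3,3]=o['eef_pos']
    q=w2p('wrist',[(TT@[x,y,z,1])[:3] for x,y in((.029,-.03),(.029,.03),(-.02,-.03),(-.02,.03))],o);print(z,q.ravel())
for r in (300,310,318): print(r,im[r,195:225],im[r,305:335])
E
```

```text
[[ 0.7001 -0.2059  0.063 ]
 [ 0.6872 -0.1608  0.063 ]
 [ 0.5565 -0.1972  0.063 ]
 [ 0.5688 -0.2422  0.063 ]]
c [ 0.6281 -0.2015  0.063 ] len 0.13594024301576701 yaw 0.2706485708009095 [np.float64(0.2790023066396138), np.float64(0.2681928120347061)]
rim [[ 0.6959 -0.207   0.055 ]
 [ 0.5855 -0.238   0.055 ]
 [ 0.6872 -0.1604  0.055 ]
 [ 0.5734 -0.192   0.055 ]]
[[197.6 205.6]
 [326.  207.2]] near top edge in tool [ 0.0297  0.0004 -0.0194] slope rad 0.012461059190031107
near bottom edge in tool [ 0.0308  0.0004 -0.0167]
-0.025 [193.9996 212.1979 327.7316 212.1568 200.807  304.0964 320.9152 304.0245]
-0.022 [195.4962 209.8623 326.2219 209.823  202.0164 300.1338 319.6941 300.0649]
-0.019 [196.9271 207.6293 324.7786 207.5918 203.1779 296.3285 318.5215 296.2623]
300 [ 9  9 28 77 90 88 86 68 52 48 48 48 48 48 48 46 47 47 47 46 45 45 46 44
 45 45 44 44 45 43] [ 31  32  31  31  31  32  31  32  31  31  32  32  31  53 144 169 169 166
 158  93  23   8   8   9   9  11  10  11  11  10]
310 [ 10  83 107 109 109 108 109 100  66  48  48  47  47  47  47  47  46  46
  46  45  45  45  46  45  44  45  45  43  44  43] [ 31  31  30  32  31  31  31  31  31  32  31  31  52 143 168 166 159 149
 149 158 162  89  12  10  10  11   9  11  10  12]
318 [ 10  11  11  42  95 111 111 110  82  54  48  47  47  47  46  46  46  46
  45  45  45  44  45  44  45  44  44  44  43  43] [ 31  31  32  31  31  31  31  32  32  31  30  31  84 101  96 126 139 148
  92  23  10  11  10  10  12  11  11  11  12  11]
```

The lid hangs level in the pads, with its near end 29.7 mm ahead of the TCP. The dish centre is about (0.628, −0.2015) with yaw 0.271. Next I turn into alignment at height.

>>> send_rows:
  motion: "1 0 0 0 0.14; 1 0 0 0 0.28; 1 0 0 0 0.42; 1 0 0 0 0.56; 1 0 0 0 0.7"

```text
clock: 13.75
eef_pos: [0.6024, -0.1333, 0.2153]
tool_rot: [-0.534, 0.846, 0.0, -0.0]
ft_force: [0.3, 0.1, -0.9]
grip_width: 0.0582
grasp_force: 64.6
```

>>> send_rows:
  motion: "1 0 0 0 0.14; 1 0 0 0 0.28; 1 0 0 0 0.42; 1 0 0 0 0.56; 1 0 0 0 0.7"

```text
clock: 14.25
eef_pos: [0.6023, -0.1333, 0.2153]
tool_rot: [-0.212, 0.977, 0.0, -0.0]
ft_force: [-0.4, -0.3, -1.6]
grip_width: 0.0581
grasp_force: 64.6
```

```bash
python3 -c "
from h import *
go((.5941,-.2110,.06),np.pi+.271)
"
```

```text
clock 14.25 pos [ 0.6023 -0.1333  0.2153] yaw -2.715 j [-0.22  0.48  0.32  1.4   0.   -0.64] F [-0.38 -0.34 -1.61] w 0.0581
shift cm [ 3.96 -6.74 15.53] twist 0.1556
```

>>> send_rows:
  motion: "1 2 -3.4 0 0.1; 1 3.96 -6.74 0 0.155; 1 3.96 -6.74 3 0.155; 1 3.96 -6.74 6 0.155; 1 3.96 -6.74 8 0.155"

```text
clock: 14.75
eef_pos: [0.5937, -0.2113, 0.1331]
tool_rot: [-0.138, 0.99, 0.001, -0.001]
ft_force: [-0.7, 0.4, -2.3]
grip_width: 0.058
grasp_force: 64.6
```

>>> send_rows:
  motion: "1 0 0 2 0; 1 0 0 4 0; 1 0 0 5.5 0; 1 0 0 6.5 0; 1 0 0 6.5 0"

```text
clock: 15.25
eef_pos: [0.5938, -0.2112, 0.0686]
tool_rot: [-0.138, 0.99, 0.001, -0.002]
ft_force: [-0.1, -0.1, -1.7]
grip_width: 0.0585
grasp_force: 64.6
```

```bash
python3 -c "
from h import *
o,im=snap('wrist','w6.png')
go((.5941,-.2110,.06),np.pi+.271)
np.set_printoptions(precision=1,suppress=True)
a=cv2.imread('pics/w6.png');cv2.imwrite('pics/w6b.png',cv2.resize(a[150:384,110:410],(800,600),interpolation=cv2.INTER_CUBIC))
import pickle;pickle.dump(o,open('w6.pkl','wb'))"
```

```text
clock 15.3 pos [ 0.5947 -0.2117  0.0698] yaw -2.864 j [-0.34  0.6   0.13  1.1   0.   -0.62] F [-0.11  0.93 -1.62] w 0.0585
shift cm [0.03 0.08 0.98] twist 0.0066
```

View pics/w6b.png

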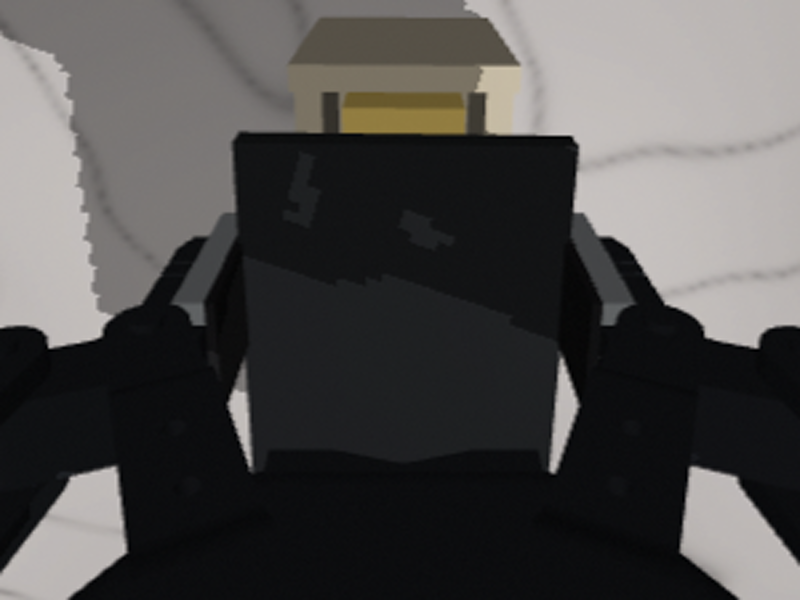

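The near lip's outer edge is at row 65 (columns 288–520) and its inner edge at row 93. The lid end is at row 140 (columns 235–577), and lid and dish centre columns agree (406 against 404). I'll compute the gap from these.

```bash
python3 - <<'E'
from h import *
import pickle
o=pickle.load(open('w6.pkl','rb'));np.set_printoptions(precision=4,suppress=True)
n=lambda c,r:(110+c*300/800-.3,150+r*234/600-.3)
M=R.from_quat(o['tool_rot']).as_matrix()
P=p2w('wrist',[n(288,65),n(520,65),n(297,93),n(516,93)],.063,o)
print((P-o['eef_pos'])@M)
f,cx,cy,T,m=cam('wrist',o);H=np.array(m['hand_eye'])
for l,r,row in((236,577,148),(236,577,143)):
    a=n(l,row);b=n(r,row);dz=f*.06/(b[0]-a[0]);print(H[:3,:3]@(np.array([((a[0]+b[0])/2-cx)/f,(a[1]-cy)/f,1])*dz)+H[:3,3])
go((.5941,-.2110,.05),np.pi+.271)
E
```

```text
[[ 0.0389 -0.0234  0.0056]
 [ 0.0389  0.0239  0.0057]
 [ 0.0328 -0.0218  0.0056]
 [ 0.0327  0.0233  0.0057]]
[ 0.0291  0.0006 -0.019 ]
[ 0.03    0.0006 -0.0187]
clock 15.3 pos [ 0.5947 -0.2117  0.0698] yaw -2.864 j [-0.34  0.6   0.13  1.1   0.   -0.62] F [-0.11  0.93 -1.62] w 0.0585
shift cm [0.03 0.08 1.98] twist 0.0066
```

>>> send_rows:
  motion: "1 -0.03 0 0.5 0.006; 1 -0.03 0 1 0.006; 1 -0.03 0 1.5 0.006; 1 -0.03 0 2 0.006; 1 -0.03 0 2.3 0.006"

```text
clock: 15.8
eef_pos: [0.595, -0.2125, 0.0463]
tool_rot: [-0.135, 0.991, 0.0, -0.0]
ft_force: [0.3, -0.5, -1.6]
grip_width: 0.0582
grasp_force: 64.6
```

>>> send_rows:
  motion: "1 0 0 0 0; 1 0 0 0.05 0; 1 0 0 0.1 0; 1 0 0 0.15 0; 1 0 0 0.15 0"

```text
clock: 16.3
eef_pos: [0.5954, -0.2125, 0.0456]
tool_rot: [-0.135, 0.991, -0.0, 0.0]
ft_force: [0.7, 0.5, -1.4]
grip_width: 0.0585
grasp_force: 64.6
```

```bash
python3 -c "
from h import *
go((.5941,-.2110,.04),np.pi+.271)
"
```

```text
clock 16.3 pos [ 0.5954 -0.2125  0.0456] yaw -2.8704 j [-0.34  0.63  0.1   1.04  0.   -0.61] F [ 0.74  0.49 -1.45] w 0.0585
shift cm [0.09 0.18 0.56] twist 0.0002
```

>>> send_rows:
  motion: "1 0.01 0.04 0 0; 1 0.01 0.08 0.05 0; 1 0.01 0.08 0.1 0; 1 0.01 0.08 0.15 0; 1 0.01 0.08 0.15 0"

```text
clock: 16.8
eef_pos: [0.595, -0.2117, 0.0439]
tool_rot: [-0.135, 0.991, 0.0, -0.0]
ft_force: [0.0, 0.3, -0.1]
grip_width: 0.0581
grasp_force: 64.6
```

>>> send_rows:
  motion: "1 0 0 0.05 0; 1 0 0 0.1 0; 1 0 0 0.1 0; 1 0 0 0.1 0"

```text
clock: 17.2
eef_pos: [0.595, -0.2118, 0.043]
tool_rot: [-0.135, 0.991, 0.0, -0.0]
ft_force: [0.2, -0.2, -1.4]
grip_width: 0.0584
grasp_force: 64.6
```

>>> send_rows:
  motion: "1 0 0 0.04 0; 1 0 0 0.08 0; 1 0 0 0.08 0; 1 0 0 0.08 0"

```text
clock: 17.6
eef_pos: [0.5951, -0.2118, 0.0422]
tool_rot: [-0.135, 0.991, 0.0, 0.0]
ft_force: [0.4, -0.4, -0.5]
grip_width: 0.0582
grasp_force: 64.6
```

>>> send_rows:
  motion: "1 0 0 0.04 0; 1 0 0 0.08 0; 1 0 0 0.08 0; 1 0 0 0.08 0"

```text
clock: 18.0
eef_pos: [0.5951, -0.2118, 0.0414]
tool_rot: [-0.135, 0.991, 0.0, -0.0]
ft_force: [0.2, -0.1, -1.6]
grip_width: 0.0584
grasp_force: 64.6
```

>>> send_rows:
  motion: "1 0 0 0.03 0; 1 0 0 0.06 0; 1 0 0 0.06 0; 1 0 0 0.06 0"

```text
clock: 18.4
eef_pos: [0.595, -0.2118, 0.0408]
tool_rot: [-0.135, 0.991, 0.0, -0.0]
ft_force: [0.2, 0.0, -1.3]
grip_width: 0.0583
grasp_force: 64.6
```

>>> send_rows:
  motion: "1 0 0 0.03 0; 1 0 0 0.06 0; 1 0 0 0.06 0; 1 0 0 0.06 0"

```text
clock: 18.8
eef_pos: [0.5951, -0.2118, 0.0402]
tool_rot: [-0.135, 0.991, -0.0, 0.0]
ft_force: [0.1, 0.1, -1.7]
grip_width: 0.0582
grasp_force: 64.6
```

>>> send_rows:
  motion: "1 0 0 0.03 0; 1 0 0 0.05 0; 1 0 0 0.05 0; 1 0 0 0.05 0"

```text
clock: 19.2
eef_pos: [0.5951, -0.2118, 0.0398]
tool_rot: [-0.135, 0.991, -0.0, 0.0]
ft_force: [-0.8, 0.3, -0.8]
grip_width: 0.0584
grasp_force: 64.7
```

>>> send_rows:
  motion: "1 0 0 0.03 0; 1 0 0 0.04 0; 1 0 0 0.04 0; 1 0 0 0.04 0"

```text
clock: 19.6
eef_pos: [0.5951, -0.2118, 0.0396]
tool_rot: [-0.135, 0.991, -0.0, 0.0]
ft_force: [-0.7, -0.2, 1.7]
grip_width: 0.0582
grasp_force: 64.9
```

>>> send_rows:
  motion: "1 0 0 0.03 0; 1 0 0 0.04 0; 1 0 0 0.04 0; 1 0 0 0.04 0"

```text
clock: 20.0
eef_pos: [0.5951, -0.2118, 0.0395]
tool_rot: [-0.135, 0.991, -0.0, 0.0]
ft_force: [-2.9, 0.5, 5.1]
grip_width: 0.0583
grasp_force: 65.2
```

>>> send_rows:
  motion: "1 0 0 -0.03 0; 1 0 0 -0.03 0; 0 0 0 -0.03 0; -0.5 0 0 -0.03 0; -1 0 0 -0.03 0"

```text
clock: 20.5
eef_pos: [0.5951, -0.2118, 0.0386]
tool_rot: [-0.135, 0.991, 0.0, -0.0]
ft_force: [-0.1, -0.3, -1.2]
grip_width: 0.0767
grasp_force: 0.0
```

>>> send_rows:
  motion: "-1 0 0 0 0; -1 0 0 0 0; -1 0 0 0 0; -1 0 0 0 0; -1 0 0 0 0"

```text
clock: 21.0
eef_pos: [0.5951, -0.2118, 0.0392]
tool_rot: [-0.135, 0.991, -0.0, 0.0]
ft_force: [0.7, -0.2, 0.5]
grip_width: 0.0854
grasp_force: 0.0
```

>>> send_rows:
  motion: "-1 0 0 -1 0; -1 0 0 -3 0; -1 0 0 -6 0; -1 0 0 -10 0; -1 0 0 -14 0"

```text
clock: 21.5
eef_pos: [0.5947, -0.2117, 0.1811]
tool_rot: [-0.135, 0.991, 0.0, -0.0]
ft_force: [1.1, 0.1, 0.4]
grip_width: 0.0859
grasp_force: 0.0
```

```bash
python3 -c "
from h import *
go((.66,-.20,.21),np.pi+.271)
"
```

```text
clock 21.5 pos [ 0.5947 -0.2117  0.1811] yaw -2.8704 j [-0.34  0.53  0.3   1.34 -0.   -0.61] F [1.07 0.07 0.44] w 0.0859
shift cm [-6.61 -0.62 -2.89] twist 0.0002
```

Now farther out, for a view of the whole dish.

>>> send_rows:
  motion: "-1 -2 -0.3 -3 0; -1 -4 -0.6 -3 0; -1 -6.5 -0.6 -3 0; -1 -6.5 -0.6 -3 0; -1 -6.5 -0.6 -3 0"

```text
clock: 22.0
eef_pos: [0.6593, -0.1999, 0.2092]
tool_rot: [-0.136, 0.991, -0.0, -0.0]
ft_force: [0.6, -0.1, -0.6]
grip_width: 0.0853
grasp_force: 0.0
```

```bash
python3 -c "
from h import *
o,im=snap('wrist','w7.png');snap('top','t7.png')
go((.66,-.20,.21),np.pi+.271)
q=w2p('wrist',[(.6281,-.2015,.06)],o);print(q)
c,r=q[0].round().astype(int)
a=cv2.imread('pics/w7.png');c0=max(c-90,0);r0=max(r-100,0)
A=cv2.resize(a[r0:r0+200,c0:c0+180],(540,600),interpolation=cv2.INTER_CUBIC)
t=cv2.imread('pics/t7.png');B=cv2.resize(t[100:280,140:380],(260,195),interpolation=cv2.INTER_AREA);B=cv2.copyMakeBorder(B,0,405,0,0,cv2.BORDER_CONSTANT)
cv2.imwrite('pics/c7.png',np.hstack([A,B]));print(c0,r0)
import pickle;pickle.dump(o,open('w7.pkl','wb'))
g=[int(x) for x in ()]"
```

```text
clock 22.1 pos [ 0.6586 -0.2003  0.2094] yaw -2.8707 j [-0.3   0.65  0.58  1.5  -0.   -0.57] F [ 0.7   0.48 -0.57] w 0.085
shift cm [-0.14 -0.01 -0.06] twist -0.0001
[[267.26873701 151.65835529]]
177 52
```

View pics/c7.png

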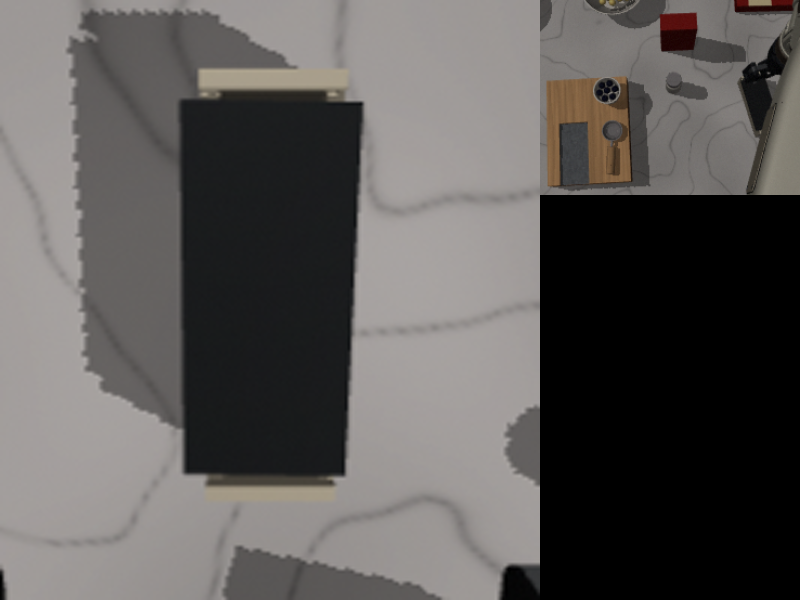

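```bash
python3 - <<'E'
from h import *
import pickle
o=pickle.load(open('w7.pkl','rb'));np.set_printoptions(precision=4,suppress=True)
n=lambda c,r:(177+c/3-.33,52+r/3-.33)
M=R.from_quat(o['tool_rot']).as_matrix();t=lambda L,z:(p2w('wrist',[n(*a) for a in L],z,o)-o['eef_pos'])@M
l=t([(180,101),(361,102),(345,474),(185,473)],.061);d=t([(199,91),(347,91),(335,487),(206,487)],.063)
print(l,d,l.mean(0),d.mean(0))
E
```

```text
[[ 0.0953 -0.0235  0.1482]
 [ 0.095   0.0354  0.1482]
 [-0.0338  0.0343  0.1482]
 [-0.0334 -0.0249  0.1482]] [[ 0.0981 -0.0172  0.1462]
 [ 0.0981  0.0305  0.1462]
 [-0.0382  0.0305  0.1462]
 [-0.0382 -0.0171  0.1462]] [0.0307 0.0053 0.1482] [0.03   0.0067 0.1462]
```

The lid lies level between both lips, 0.7 mm off centre lengthwise and 1.4 mm across. The bystanders are in place and the robot touches nothing, so I'm handing in.

```bash
python3 -c "
from h import *
print(workorder.job_done())"
```

```text
the job is handed in; nothing more can be done
None
```

The slate lid is on the butter dish and let go, level between the two raised ends (0.7 mm off centre lengthwise, 1.4 mm across), and the job is handed in at about 22 s with no result reported back.

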